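Drive a worn bushing out of its housing

ROBOT

A 7-joint arm with a two-finger parallel gripper is mounted at the origin on the work surface. World frame = base frame: x ahead of the robot, y to its left, z up, the work surface at z = 0. Lengths are in m, angles in rad, forces in N, time in s.
With the tool pointing down it reaches from about 0.425 to 1.025 m from the base axis. Payload 9.4 kg.
Tool frame: the origin (TCP) lies at the very end of the fingers, on their centre line; the grasp point (between the pads) lies 19 mm behind it (env.grip_depth is the distance from the TCP to the grasp point, in m); y points along the fingers, x is the direction in which the jaws open and shut, and the axes are right-handed (so a half turn about y gives the same grasp; the last joint's range is limited). The gripper opens to 93 mm and grips with 3 to 60 N. Pads are 15 mm wide; open, the fingers measure 128 mm over their backs; the gripper's body (75 mm by 188 mm) begins 65 mm behind the grasp point.
Start: joints at [1.139, 0.599, -0.003, 1.599, 0.002, 0.943, -0.08], TCP at [0.252, -0.68, 0.219] pointing down, gripper open.
Joint ranges: [-2.57, 2.57], [-0.35, 1.97], [-1.29, 1.29], [0.11, 2.56], [-1.05, 4.19], [0.11, 1.86], [-2.63, 2.63]. Speed limits (rad/s): [2.22, 2.22, 3.01, 3.01, 3.14, 3.14, 3.14].

INTERFACE

Orientations are given as a 3x3 rotation matrix whose columns are the frame's x, y, z axes.
In Python, from station import env gives the robot as it stands. The module is installed in compiled form; this text tells all that it offers.
- The arm moves only by the tool arm_command, never from a script. Its argument "plan" is a list of rows, each an object with "translation": the shift along the tool's x, y, z in cm, a list of three; "turn": the turn about the tool's y in rad; "claw": the closure in counts, from 0 (fully open) to 255 (shut). In form: [{"translation": [dx, dy, dz], "turn": turn, "claw": claw}, ...]. A call has 1 to 12 rows; each row is the pose to reach, as a shift and turn from the pose commanded when the call began, along the tool's axes at that moment; what a row does not reach only later rows make up. A row lasts 1/8 s, in which the tool goes at most 62.5 mm and 10.7 degrees, less where a joint would pass 70% of its speed; a pose out of reach is approached as far as the arm can. A call with a gripper value outside its range is refused whole. The fingers move at their own pace and stop on an object; "newtons" is the grip in N (left out, the last holds). Time passes only in rows, so rows that repeat a pose let the fingers close. It gives the time, the measured TCP pose, the force and the opening at its end, in the units of the state.
- env.observe(): the state, without advancing time (a new reading comes with each control period).
- env.capture(name): name is "scene" or "side" or "wrist"; returns (picture, depth): 420x560x3 uint8, red, green, blue; 420x560 float32, m along the optical axis (not along the pixel's ray), 0 where there is no reading.
- env.camera_params(name): a dict with "intrinsics" (3x3 intrinsics, pixels), "R" (3x3) and "t" (3): a world point X has camera coordinates R X + t; the wrist camera has in their place "hand_eye" (4x4, takes a point from camera to tool coordinates, whose origin is the TCP and whose axes are the tool frame's). Camera axes: x right, y down, z forward; pixel columns grow to the right and rows downward; lengths in m; the calibration is good to about 2 mm. A picture is of the moment at which its call begins: read the wrist's pose just before it. camera_params takes no time and is no camera call.
- env.sign_off(): hands the job in, once; it reports no verdict.
Trained networks look in the newest picture that a camera, given by its name, has taken for a name from the list of things; names that differ only in an ending like _2 or _b are one class to them, and where a whole thing is asked for, a point or a joint stands for the part that bears it (a point fixed in the world has none). Each returns a list of dicts, best first, with "score" (0 to 1); they miss things now and then, are a little off and sometimes report something else, mostly with a low value. They report only what shows in the picture. A call takes as long as a camera call. They do not tell look-alikes from the thing itself.
- env.search_frame(query, camera): "point" ([x, y, z] in m, in world coordinates, good to about 4 mm: the middle of the surface that is visible of it).
The state is a dict: "clock": time; "joints": joint angles; "qvel": joint speeds; "joint_efforts": joint torques, N m; "ee_pos": TCP position; "tcp_rot": TCP orientation; "ft_force": force on the tool from outside, world axes, zero at the start; "wrist_torque": the same for the moment, N m; "opening": finger opening in m.
Only numpy, scipy, OpenCV 4.12 (cv2) and the standard library are available. Lean on these libraries where they do the work, as an engineer would, in place of code of your own. Each camera call takes 0.05 s, during which the arm holds its last target.

TASK

Take the long plain drift from the wooden rack and use it to push the worn steel bushing plug down through the bore of the brass housing until it drops out below into the stand's catch tray; feel for the bore gently, never forcing the drift against the housing. Then put the drift back down into the rack hole it came from, and leave everything else on the bench where it is.

Things in the scene. Friction and masses are not known exactly. Their poses are not given: they have to be found in the camera images.
- stand: Fixed steel driving-out stand; origin at the centre of its underside, z up. Base 130 (x) x 110 (y) x 10 mm, top 110 x 104 mm, 57 mm high, open below at both x ends. On it, between four low stops (1 mm play), lies a brass eccentric bearing housing, not tracked: flange 60 mm across, 8 mm thick, with an off-centre boss 40 mm across up to 28 mm; the boss has an upright 14 mm bore right through. A push over 40 N damages it.
- nest (a point): Point on the stand's axis at the height of the boss's flat upper face (85 mm above the underside); axes as the stand's. The flange is centred here, but the axis of bore and boss lies 6.5 mm from this point, in a direction that differs every time and is not measured (look, or feel with the tip; all the face within 13 mm of this point is flat but for the bore). The rim has no lead-in; the drift has 2 mm play all round in the bore.
- exit (a point): Point 28 mm below nest, at the height of the housing's underside. A worn steel plug, 13 mm across, 16 mm long, not tracked, is stuck in the bore, its top 2 to 6 mm below the upper face. A springy press fit holds it: it slides at a push of 6 to 18 N, does not spring back, and falls free when its top is 21 to 27 mm below the upper face, so push the drift's tip 30 to 34 mm below that face.
- tray: Fixed open aluminium catch tray in the foot of the stand under the bore, 100 x 79 mm, 14 mm high; origin at its underside centre. The plug drops about 45 mm into it.
- drift: Loose steel drift, about 0.15 kg, upright in a rack hole. Origin at the centre of its flat lower tip (1 mm edge chamfer), z up along it. Shank 10 mm across from 0 to 55 mm, then a plain dark cylindrical handle 18 mm across to 117 mm, to grip by. In the rack its shoulder (at 55 mm) rests on the rack's top. The taller of the two tools, without a head.
- rack: Fixed wooden tool rack, 60 (its x) x 130 (y) x 62 mm high, origin at the centre of its underside. Two upright through holes of 13 mm at x = 0, y = +-32 mm; one holds the drift, the other the punch, either way round.
- wheel: Bystander: loose brass wheel blank, 42 mm across, lying flat beside the stand
- loupe: Bystander: black eyeglass loupe, 38 mm across, 34 mm high, standing beside the rack
- punch: Bystander: the other tool in the rack: short, 39 mm of it stands above the rack, with a 30 mm mushroom-shaped wooden head; centre punch, leave it
- oil: Bystander: small amber oil bottle, 32 mm across, 60 mm high
- driver: Bystander: screwdriver, 150 mm long, lying
- mallet: Bystander: small brass hammer, 200 mm long, lying
- tin: Bystander: open aluminium bowl, 70 mm across, 30 mm high
- collar: Bystander: loose steel collar, 44 mm across, 16 mm high
There are look-alikes about, which are no part of the job. What is shaped like the stand but blue is not meant.

How it is judged:
On the way, in this order (a step that is already met when the one before it is completed fails the run):
1. the drift is lifted clear of the rack (height (world z) of drift above 0.07 m), for 0.1 s.
2. the drift stands in the bore, its tip at least 15 mm below the housing's upper face (z of drift in the frame of nest below -0.015 m and horizontal distance between drift and nest below 0.011 m and angle between drift's own z axis and vertical below 0.2 rad), for 0.1 s.
3. the plug has dropped into the catch tray and lies there (contact force between tray and anything else above 0.08 N), for 0.3 s.
At the end, for the whole second after the job is handed in: The plug lies in the catch tray (the tray carries its weight and nothing heavier), and the drift stands released and at rest in the rack hole it came from, seated to within 6 mm of where it was and within 0.1 rad of upright (contact force between tray and anything else between 0.08 and 0.5 N and distance of drift from where it was at the start of the episode below 0.006 m and angle between drift's own z axis and vertical below 0.1 rad and linear speed of drift below 0.02 m/s); the robot touches nothing.
It fails at once if the stand and the housing on it are pressed with more than 45 N (the housing's own 6 N included) (contact force between stand and anything else above 45 N).
It fails at once if another thing on the bench is shifted by more than 30 mm (distance of any of wheel, loupe, punch, oil, driver, mallet, tin, collar from where it was at the start of the episode above 0.03 m).
It also fails if it takes over 61 s, if anything falls off the work surface, if the arm or the gripper's body presses on something with over 40 N, if the wrist force passes 120 N, or if a joint passes its speed limit or range.

## Working session

There is one attempt and no reset: what is moved stays moved. The work goes in short steps, Python scripts to look and compute and a tool call to move; the robot and the scene stay as the last step left them, time stands still between calls to the robot, and variables do not carry over. Pictures are saved under pics/ and viewed, and the job is handed in when it is done.

Besides the shell and the picture viewer there is one more tool, called after "Request:" as a command line: name --argument value ..., lists and objects as JSON in quotes. arm_command: Moves the arm, as the interface text tells. Its arguments: {"type":"object","properties":{"plan":{"type":"array","items":{"type":"object","properties":{"translation":{"type":"array","items":{"type":"number"}},"turn":{"type":"number"},"claw":{"type":"number"}}}},"newtons":{"type":"number"}},"required":["plan"]}

```bash
mkdir -p pics
cat > h.py <<'E'
import numpy as np, cv2
from station import env
def cap(n,f):
    s=env.observe(); im,d=env.capture(n); cv2.imwrite('pics/'+f+'.png',im[:,:,::-1]); np.savez('pics/'+f+'.npz',d=d,im=im,p=s['ee_pos'],R=s['tcp_rot']); return im,d,s
def world(n,d,s,u,v,z=None):
    c=env.camera_params(n); K=np.array(c['intrinsics']); 
    z=d[v,u] if z is None else z
    X=np.array([(u-K[0,2])/K[0,0]*z,(v-K[1,2])/K[1,1]*z,z])
    if n=='wrist':
        H=np.array(c['hand_eye']); X=H[:3,:3]@X+H[:3,3]; return np.array(s['tcp_rot'])@X+np.array(s['ee_pos'])
    return np.array(c['R']).T@(X-np.array(c['t']))
E
python3 - <<'E'
from h import *
s=env.observe(); print({k:np.round(v,3).tolist() for k,v in s.items()}, env.grip_depth)
for n in ['scene','side','wrist']:
    im,d,s=cap(n,n+'0')
    c=env.camera_params(n)
    print(n,{k:np.round(v,3).tolist() for k,v in c.items()})
for q in ['drift','rack','stand','punch']:
    for n in ['scene','side']:
        print(q,n,[(np.round(r['point'],3).tolist(),round(r['score'],2)) for r in env.search_frame(q,n)][:4])
E
```

```text
{'clock': 0.0, 'joints': [1.139, 0.6, -0.003, 1.6, 0.002, 0.943, -0.08], 'qvel': [0.001, -0.0, -0.0, -0.001, -0.001, -0.001, -0.001], 'joint_efforts': [-0.001, -76.507, 1.497, -25.235, -0.052, 0.017, 0.0], 'ee_pos': [0.252, -0.679, 0.218], 'tcp_rot': [[0.347, -0.001, 0.938], [-0.938, 0.001, 0.347], [-0.001, -1.0, -0.0]], 'ft_force': [-0.201, -0.478, -0.277], 'wrist_torque': [0.011, 0.009, 0.027], 'opening': 0.093} 0.0188
scene {'intrinsics': [[390.259, 0.0, 281.437], [0.0, 390.259, 207.92], [0.0, 0.0, 1.0]], 'R': [[-0.817, 0.577, -0.011], [0.506, 0.707, -0.493], [-0.276, -0.409, -0.87]], 't': [0.532, -0.236, 1.351]}
side {'intrinsics': [[415.371, 0.0, 277.675], [0.0, 415.371, 206.59], [0.0, 0.0, 1.0]], 'R': [[0.997, -0.071, -0.005], [-0.046, -0.588, -0.807], [0.055, 0.806, -0.59]], 't': [-0.633, 0.066, 1.151]}
wrist {'intrinsics': [[314.146, 0.0, 281.882], [0.0, 314.146, 210.571], [0.0, 0.0, 1.0]], 'hand_eye': [[1.0, 0.0, -0.0, 0.001], [0.0, -0.289, 0.957, -0.165], [0.0, -0.957, -0.289, 0.082], [0.0, 0.0, 0.0, 1.0]]}
drift scene [([0.52, -0.179, 0.102], 0.64)]
drift side []
rack scene [([0.522, -0.188, 0.062], 0.64), ([0.517, 0.179, 0.058], 0.44)]
rack side [([0.51, -0.255, 0.061], 0.97)]
stand scene [([0.519, 0.182, 0.058], 0.74), ([0.464, -0.024, 0.061], 0.72)]
stand side [([0.499, 0.131, 0.039], 0.94), ([0.454, -0.05, 0.05], 0.91), ([0.511, -0.188, 0.097], 0.32)]
punch scene []
punch side [([0.499, -0.249, 0.095], 0.53)]
```

View pics/scene0.png

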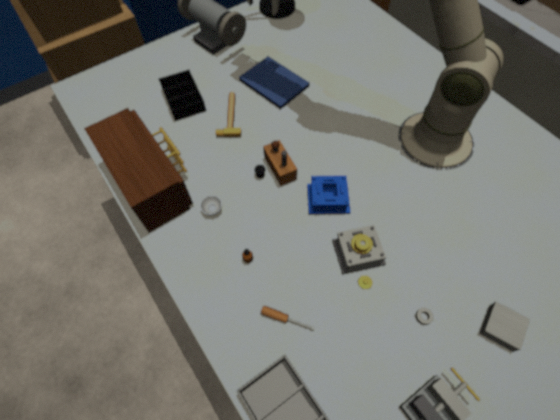

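View pics/side0.png

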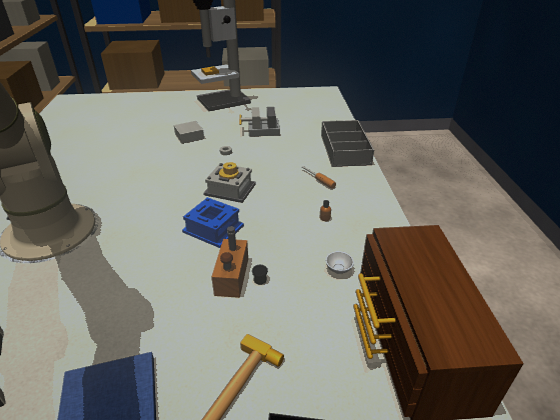

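View pics/wrist0.png

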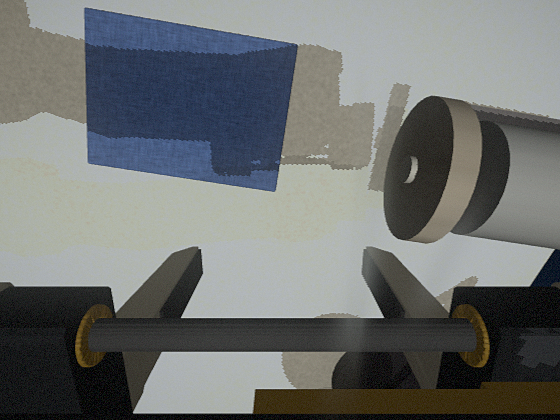

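The rack is at (280,160) in the scene view. It holds a mushroom-headed tool at (276,147) and a tall plain one at (284,157), which are at (227,258) and (232,238) in the side view. The grey stand with brass is at (361,245), and the blue decoy stand is at (329,194). Next I'll crop close and measure.

Run:
```python
from h import *
a=np.load('pics/scene0.npz')['im'];b=np.load('pics/side0.npz')['im']
x=cv2.resize(a[130:190,250:310],(390,390),interpolation=2);y=cv2.resize(a[220:275,330:395],(390,390),interpolation=2)
z=cv2.resize(b[220:300,200:280],(390,390),interpolation=2);w=cv2.resize(b[150:210,200:260],(390,390),interpolation=2)
cv2.imwrite('pics/crops.png',cv2.resize(np.vstack([np.hstack([x,y]),np.hstack([z,w])]),(600,600))[:,:,::-1])
# rack segmentation by heights
for n in ['scene','side']:
    d=np.load(f'pics/{n}0.npz')['d']; c=env.camera_params(n);K=c['intrinsics'];R=np.array(c['R']);t=np.array(c['t'])
    v,u=np.mgrid[:420,:560]; P=np.stack([(u-K[0][2])/K[0][0]*d,(v-K[1][2])/K[1][1]*d,d],-1); W=(P-t)@R
    np.save(f'pics/{n}W.npy',W)
    def reg(nm,x0,x1,y0,y1,z0,z1):
        m=(d>0)&(W[...,0]>x0)&(W[...,0]<x1)&(W[...,1]>y0)&(W[...,1]<y1)&(W[...,2]>z0)&(W[...,2]<z1)
        Q=W[m]; 
        if len(Q)<3: print(n,nm,len(Q));return
        r=cv2.minAreaRect((Q[:,:2]*1000).astype(np.float32)); print(n,nm,len(Q),Q.mean(0).round(4),np.round(r[0],1),np.round(r[1],1),round(r[2],1),'z',np.percentile(Q[:,2],[5,50,95]).round(4))
    reg('racktop',.42,.62,-.32,-.1,.052,.072)
    reg('tall',.42,.62,-.32,-.1,.108,.14)
    reg('mid',.42,.62,-.32,-.1,.085,.106)
    reg('standtop',.38,.6,.04,.28,.05,.061)
    reg('flange',.38,.6,.04,.28,.062,.068)
    reg('boss',.38,.6,.04,.28,.078,.095)
```

```text
scene racktop 547 [ 0.5114 -0.2051  0.0636] [ 505.  -192.8] [ 82.9 184. ] 0.5 z [0.0569 0.064  0.0678]
scene tall 41 [ 0.5137 -0.1812  0.1218] [ 512.7 -182.4] [14.8 16.8] 15.6 z [0.1099 0.1238 0.1283]
scene mid 84 [ 0.5065 -0.2243  0.0979] [ 504.6 -216.5] [85.9 26.3] 84.7 z [0.0893 0.0989 0.1049]
scene standtop 777 [0.496  0.1675 0.058 ] [476.  125.4] [190.7 111.9] 66.8 z [0.0544 0.0582 0.0606]
scene flange 295 [0.4947 0.1643 0.0649] [494.9 161.9] [ 97.7 104.3] 66.7 z [0.0623 0.065  0.0676]
scene boss 176 [0.499  0.1698 0.0857] [498.7 169.3] [39.8 38.5] 65.8 z [0.0805 0.0859 0.0896]
side racktop 906 [ 0.5077 -0.2262  0.0618] [ 506.5 -192.5] [ 79.  185.1] 0.1 z [0.0555 0.0621 0.0646]
side tall 66 [ 0.5129 -0.1861  0.1197] [ 513.8 -183.1] [20.  15.8] 70.9 z [0.1094 0.1216 0.1258]
side mid 169 [ 0.5058 -0.2329  0.0959] [ 504.3 -221.3] [77.9 27.5] 85.2 z [0.0868 0.0967 0.1024]
side standtop 442 [0.4949 0.1476 0.0568] [494.2 164.8] [110.2 112.2] 66.7 z [0.0516 0.0571 0.0598]
side flange 151 [0.4929 0.156  0.0648] [494.5 163.1] [ 93.2 101.4] 65.4 z [0.0625 0.0649 0.0673]
side boss 97 [0.4993 0.1672 0.0842] [498.4 169.8] [39.3 40.2] 23.3 z [0.08   0.0846 0.0876]
```

View pics/crops.png

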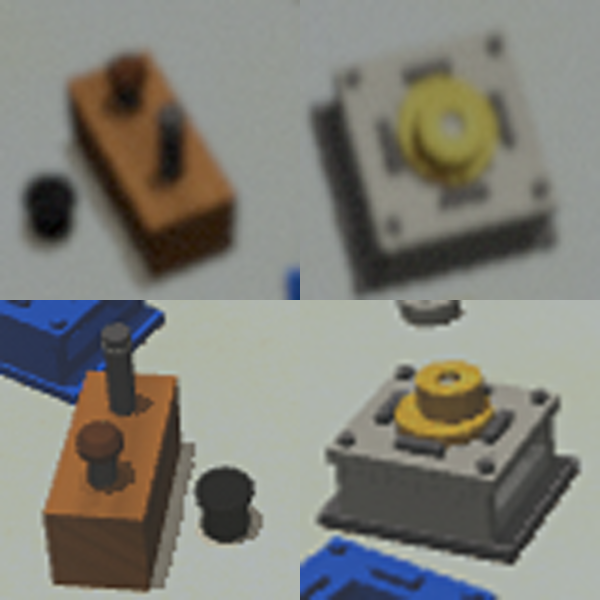

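The boss is at about (0.4985, 0.1695), and the drift is the tall plain tool at (0.513, -0.183). I'm moving to hover over the drift with the jaws along world x, away from the punch.

Request:
arm_command --plan '[{"translation":[-37.5,0,41.7],"turn":-1.217,"claw":0},{"translation":[-37.5,0,41.7],"turn":-1.217,"claw":0},{"translation":[-37.5,0,41.7],"turn":-1.217,"claw":0},{"translation":[-37.5,0,41.7],"turn":-1.217,"claw":0},{"translation":[-37.5,0,41.7],"turn":-1.217,"claw":0},{"translation":[-37.5,0,41.7],"turn":-1.217,"claw":0},{"translation":[-37.5,0,41.7],"turn":-1.217,"claw":0},{"translation":[-37.5,0,41.7],"turn":-1.217,"claw":0},{"translation":[-37.5,0,41.7],"turn":-1.217,"claw":0},{"translation":[-37.5,0,41.7],"turn":-1.217,"claw":0},{"translation":[-37.5,0,41.7],"turn":-1.217,"claw":0},{"translation":[-37.5,0,41.7],"turn":-1.217,"claw":0}]'

```text
clock: 2.05
ee_pos: [0.5119, -0.1849, 0.2185]
tcp_rot: [[1.0, -0.0, 0.001], [-0.001, -0.001, 1.0], [-0.0, -1.0, -0.001]]
ft_force: [0.7, -0.3, -0.4]
opening: 0.0928
```

Run:
```python
from h import *
im,d,s=cap('wrist','wrist1'); c=env.camera_params('wrist');K=c['intrinsics'];H=np.array(c['hand_eye'])
v,u=np.mgrid[:420,:560]; P=np.stack([(u-K[0][2])/K[0][0]*d,(v-K[1][2])/K[1][1]*d,d],-1)
W=(P@H[:3,:3].T+H[:3,3])@np.array(s['tcp_rot']).T+np.array(s['ee_pos'])
for nm,z0,z1 in [('tall',.112,.135),('top',.120,.13),('mid',.085,.11),('rack',.057,.067)]:
    m=(d>0)&(W[...,2]>z0)&(W[...,2]<z1)&(abs(W[...,0]-.51)<.1)&(abs(W[...,1]+.21)<.11)
    Q=W[m]
    if len(Q)<3: print(nm,len(Q));continue
    r=cv2.minAreaRect((Q[:,:2]*1000).astype(np.float32)); print(nm,len(Q),Q.mean(0).round(4),np.round(r,1) if 0 else r,np.percentile(Q[:,2],[5,50,95]).round(4))
```

```text
tall 376 [ 0.5141 -0.1809  0.122 ] ((514.0107421875, -181.66018676757812), (17.81511878967285, 17.178298950195312), 1.3168549537658691) [0.1151 0.1229 0.1242]
top 320 [ 0.5142 -0.1817  0.123 ] ((514.2247924804688, -182.08897399902344), (17.064857482910156, 16.941566467285156), 35.22972869873047) [0.1218 0.1231 0.1242]
mid 697 [ 0.5053 -0.2318  0.097 ] ((505.71917724609375, -215.0692138671875), (85.03475189208984, 27.851133346557617), 85.5518798828125) [0.0901 0.098  0.1021]
rack 5161 [ 0.5096 -0.206   0.0612] ((508.3706359863281, -190.95669555664062), (80.47611999511719, 182.18106079101562), 0.31405314803123474) [0.0599 0.0612 0.0624]
```

View pics/wrist1.png

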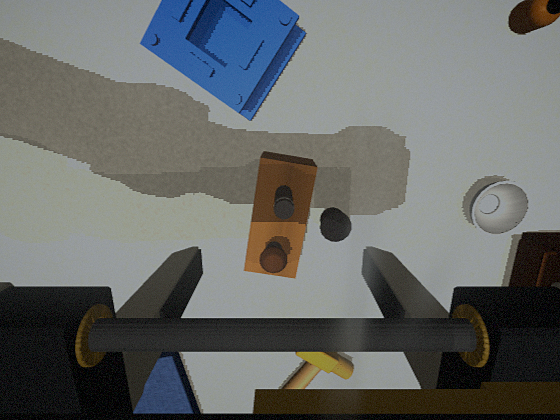

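The drift top is at (0.5142, -0.1818), pixel (284,200), and the punch is at (274,256). Going down to grasp.

Request:
arm_command --newtons 60 --plan '[{"translation":[0.23,5,0.3],"turn":0,"claw":0},{"translation":[0.23,9,0.3],"turn":0,"claw":0},{"translation":[0.23,12,0.3],"turn":0,"claw":0},{"translation":[0.23,13.8,0.3],"turn":0,"claw":0},{"translation":[0.23,13.8,0.3],"turn":0,"claw":0},{"translation":[0.23,13.8,0.3],"turn":0,"claw":255},{"translation":[0.23,13.8,0.3],"turn":0,"claw":255},{"translation":[0.23,13.8,0.3],"turn":0,"claw":255},{"translation":[0.23,13.8,0.3],"turn":0,"claw":255},{"translation":[0.23,13.8,0.3],"turn":0,"claw":255},{"translation":[0.23,13.8,0.3],"turn":0,"claw":255}]'

```text
clock: 3.48
ee_pos: [0.5149, -0.1803, 0.0806]
tcp_rot: [[1.0, -0.0, -0.001], [0.001, -0.0, 1.0], [-0.0, -1.0, -0.0]]
ft_force: [-0.3, 0.3, -0.2]
opening: 0.0377
```

Request:
arm_command --plan '[{"translation":[0,0,0],"turn":0,"claw":255},{"translation":[0,0,0],"turn":0,"claw":255},{"translation":[0,0,0],"turn":0,"claw":255},{"translation":[0,0,0],"turn":0,"claw":255}]'

```text
clock: 3.98
ee_pos: [0.5148, -0.1803, 0.0806]
tcp_rot: [[1.0, -0.0, -0.001], [0.001, 0.0, 1.0], [-0.0, -1.0, 0.0]]
ft_force: [-0.3, 0.1, 0.7]
opening: 0.0169
```

Request:
arm_command --plan '[{"translation":[0,-3,0],"turn":0,"claw":255},{"translation":[0,-7,0],"turn":0,"claw":255},{"translation":[0,-11,0],"turn":0,"claw":255},{"translation":[0,-12,0],"turn":0,"claw":255},{"translation":[-0.2,-12,4],"turn":0,"claw":255},{"translation":[-0.5,-12,9],"turn":0,"claw":255},{"translation":[-1,-12,14],"turn":0,"claw":255},{"translation":[-1.3,-12,19],"turn":0,"claw":255},{"translation":[-1.6,-12,24],"turn":0,"claw":255},{"translation":[-1.6,-12,28],"turn":0,"claw":255},{"translation":[-1.6,-12,29],"turn":0,"claw":255},{"translation":[-1.6,-12,29],"turn":0,"claw":255}]'

```text
clock: 5.48
ee_pos: [0.4982, 0.1096, 0.1998]
tcp_rot: [[1.0, -0.001, -0.002], [0.002, -0.001, 1.0], [-0.001, -1.0, -0.001]]
ft_force: [0.1, -0.2, -2.5]
opening: 0.0174
```

Run:
```python
from h import *
im,d,s=cap('wrist','wrist2'); c=env.camera_params('wrist');K=c['intrinsics'];H=np.array(c['hand_eye'])
print(s['opening'],np.round(s['ft_force'],2),s['ee_pos'])
v,u=np.mgrid[:420,:560]; P=np.stack([(u-K[0][2])/K[0][0]*d,(v-K[1][2])/K[1][1]*d,d],-1)
T=P@H[:3,:3].T+H[:3,3]
W=T@np.array(s['tcp_rot']).T+np.array(s['ee_pos'])
np.savez('pics/w2.npz',W=W,T=T,im=im,d=d)
def rect(nm,z0,z1,x0,x1,y0,y1):
    m=(d>0)&(W[...,2]>z0)&(W[...,2]<z1)&(W[...,0]>x0)&(W[...,0]<x1)&(W[...,1]>y0)&(W[...,1]<y1)
    Q=W[m]
    if len(Q)<3: print(nm,len(Q));return
    r=cv2.minAreaRect((Q[:,:2]*1000).astype(np.float32)); e=cv2.minEnclosingCircle((Q[:,:2]*1000).astype(np.float32)); print(nm,len(Q),Q.mean(0).round(4),np.round(r[0],1),np.round(r[1],1),round(r[2],1),np.round(e[0],1),round(e[1],1),np.percentile(Q[:,2],[5,50,95]).round(4))
    return m
rect('boss',.079,.09,.46,.54,.13,.21); rect('flange',.0615,.07,.46,.54,.12,.21); rect('top',.05,.061,.4,.59,.08,.24)
# drift in tool frame, y from 0.0 to .074 (below TCP)
m=(d>0)&(abs(T[...,0])<.03)&(abs(T[...,2])<.03)&(T[...,1]>.0)&(T[...,1]<.09)
for a in np.arange(0,.09,.01):
    q=T[m&(T[...,1]>a)&(T[...,1]<a+.01)]
    if len(q)>3: print(round(a,2),len(q),q.mean(0).round(4),q.min(0).round(4),q.max(0).round(4))
```

```text
0.017392544792201294 [ 0.13 -0.22 -2.51] [0.49819216 0.10958515 0.1998081 ]
boss 1679 [0.5008 0.1711 0.0838] [500.7 170.7] [39.8 39.3] 45.2 [500.8 170.8] 20.5 [0.0807 0.0841 0.0853]
flange 2413 [0.4933 0.1653 0.0636] [496.6 166.3] [74.7 76.2] 21.3 [496.3 166.3] 41.7 [0.0618 0.0637 0.0652]
top 8070 [0.496  0.17   0.0563] [496.2 166.2] [104.2 110.2] 67.0 [496.2 166.3] 75.4 [0.055  0.0563 0.0577]
0.0 193 [0.0008 0.0048 0.0051] [-0.0113  0.     -0.0002] [0.0138 0.01   0.0086]
0.01 145 [0.0007 0.0141 0.0049] [-0.0079  0.01   -0.0005] [0.0094 0.0187 0.0071]
0.02 7 [0.0007 0.0294 0.0026] [-0.0007  0.0288  0.0023] [0.0026 0.0299 0.0031]
0.03 71 [0.001  0.0352 0.0018] [-0.0036  0.03   -0.0007] [0.0055 0.04   0.0032]
0.04 66 [0.0008 0.0453 0.0017] [-0.0038  0.0403 -0.002 ] [0.0057 0.05   0.0031]
0.05 55 [0.0006 0.0553 0.0017] [-0.004   0.0503 -0.0012] [0.0051 0.06   0.0031]
0.06 50 [0.0007 0.0649 0.0017] [-0.0041  0.0601 -0.0013] [0.0052 0.07   0.0031]
0.07 15 [0.0013 0.0716 0.0017] [-0.0035  0.07   -0.0003] [0.0053 0.0736 0.0032]
```

View pics/wrist2.png

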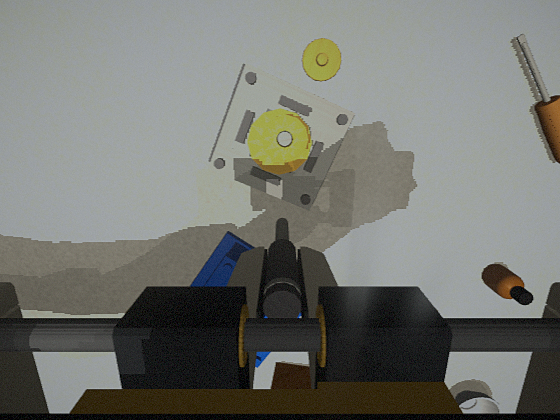

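The drift hangs straight, with its axis at tool x≈+0.6 mm, z≈−1.8 mm and tip 73.5 mm below the TCP. The boss is at (0.5007, 0.1707), and the bore rim shows at pixel (285,138). I'll refine the bore position.

Run:
```python
from h import *
f=np.load('pics/w2.npz'); im=f['im'];W=f['W'];d=f['d']
cv2.imwrite('pics/bore.png',cv2.resize(im[100:180,240:330],(720,640),interpolation=2)[:600,:,::-1])
c=env.camera_params('wrist');s=env.observe()
# bore: saturation low (steel) within boss top
hsv=cv2.cvtColor(im,cv2.COLOR_RGB2HSV)
y=((hsv[...,0]>20)&(hsv[...,0]<40)&(hsv[...,1]>90)).astype(np.uint8)
m=np.zeros_like(y); cv2.circle(m,(285,139),14,1,-1)
b=((m==1)&(y==0)).astype(np.uint8); n,l,st,ce=cv2.connectedComponentsWithStats(b)
for i in range(1,n):print(st[i],ce[i])
def onz(u,v,z):
    K=c['intrinsics'];H=np.array(c['hand_eye']);R=np.array(s['tcp_rot'])
    r=R@H[:3,:3]@np.array([(u-K[0][2])/K[0][0],(v-K[1][2])/K[1][1],1]);o=R@H[:3,3]+s['ee_pos'];return o+r*(z-o[2])/r[2]
for (u,v) in [(285,138.5),(278,138.5),(292,138.5),(285,131),(285,146)]: print(u,v,onz(u,v,.0842).round(4), W[int(v),int(u)].round(4))
```

```text
[277 127   5   2   5] [279.  127.2]
[287 127   2   1   2] [287.5 127. ]
[290 129   1   1   1] [290. 129.]
[274 131   1   1   1] [274. 131.]
[277 131  15  16 190] [284.15789474 138.3       ]
[291 131   3   2   4] [292.   131.25]
[296 132   1   1   1] [296. 132.]
[274 134   2   2   3] [274.33333333 134.66666667]
[296 139   2   1   2] [296.5 139. ]
[273 141   3   2   5] [273.8 141.6]
[294 141   3   2   3] [295.         141.33333333]
[272 144   1   1   1] [272. 144.]
[276 145   2   2   4] [276.5 145.5]
[274 147   1   1   1] [274. 147.]
[291 146   2   2   4] [291.5 146.5]
[281 149   2   2   3] [281.33333333 149.66666667]
[278 151   1   1   1] [278. 151.]
[285 153   1   1   1] [285. 153.]
285 138.5 [0.502  0.1698 0.0842] [0.5019 0.1711 0.0806]
278 138.5 [0.4959 0.1698 0.0842] [0.4957 0.171  0.0805]
292 138.5 [0.5082 0.1698 0.0842] [0.5079 0.1713 0.0846]
285 131 [0.502  0.1761 0.0842] [0.5018 0.177  0.0791]
285 146 [0.5021 0.1633 0.0842] [0.5019 0.1638 0.0769]
```

View pics/bore.png

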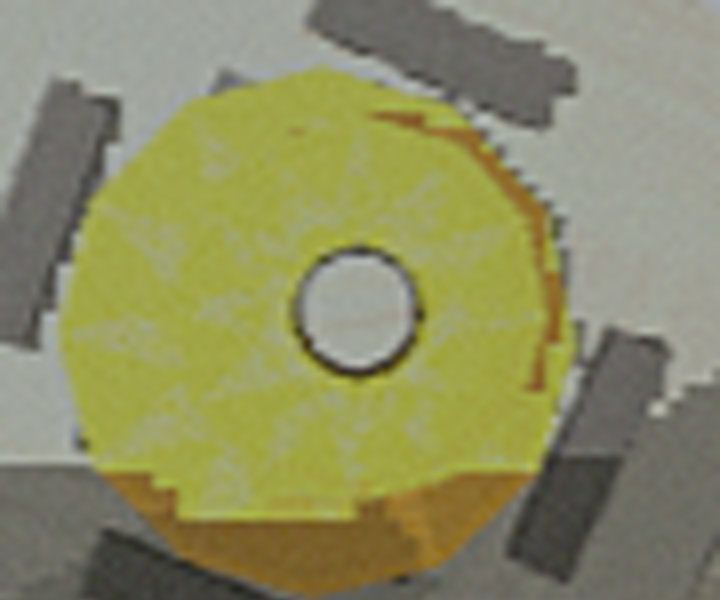

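Request:
arm_command --plan '[{"translation":[0.18,0,3],"turn":0,"claw":255},{"translation":[0.18,0.5,5.5],"turn":0,"claw":255},{"translation":[0.18,2,6.22],"turn":0,"claw":255},{"translation":[0.18,3.4,6.22],"turn":0,"claw":255},{"translation":[0.18,3.4,6.22],"turn":0,"claw":255},{"translation":[0.18,3.4,6.22],"turn":0,"claw":255}]'

```text
clock: 6.28
ee_pos: [0.5004, 0.1709, 0.1665]
tcp_rot: [[1.0, -0.0, 0.0], [-0.0, -0.0, 1.0], [-0.0, -1.0, -0.0]]
ft_force: [0.8, 0.5, -1.3]
opening: 0.017
```

Run:
```python
from h import *
for n in ['wrist','side','scene']:
    im,d,s=cap(n,n+'3')
    if n=='wrist': cv2.imwrite('pics/w3c.png',cv2.resize(im[150:290,200:370],(765,600)*1 if 0 else (728,600),interpolation=2)[:,:,::-1]); print(s['ee_pos'],s['ft_force'])
    if n=='side': cv2.imwrite('pics/s3c.png',cv2.resize(im[130:210,190:270],(600,600),interpolation=2)[:,:,::-1])
    if n=='scene': cv2.imwrite('pics/sc3c.png',cv2.resize(im[210:280,325:395],(600,600),interpolation=2)[:,:,::-1])
```

```text
[0.50041739 0.17089404 0.16645697] [ 0.78775063  0.48187445 -1.3288146 ]
```

View pics/w3c.png

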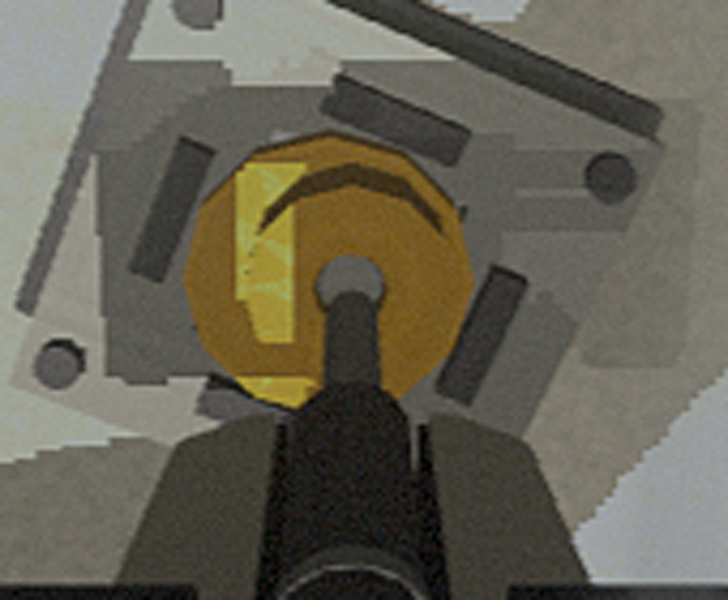

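View pics/s3c.png

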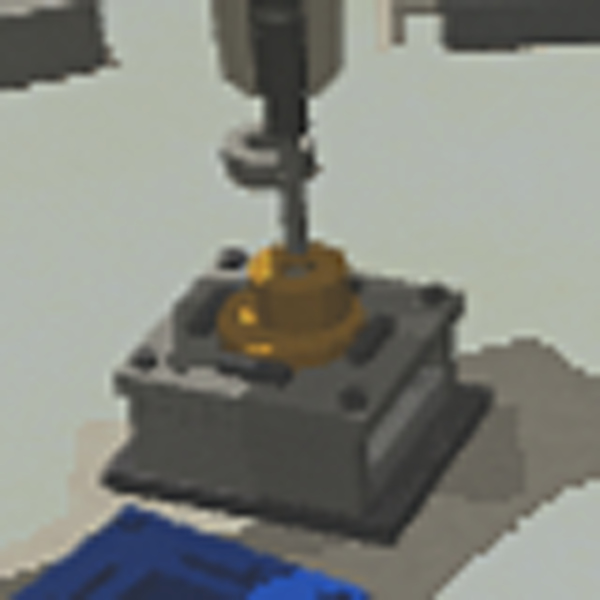

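View pics/sc3c.png

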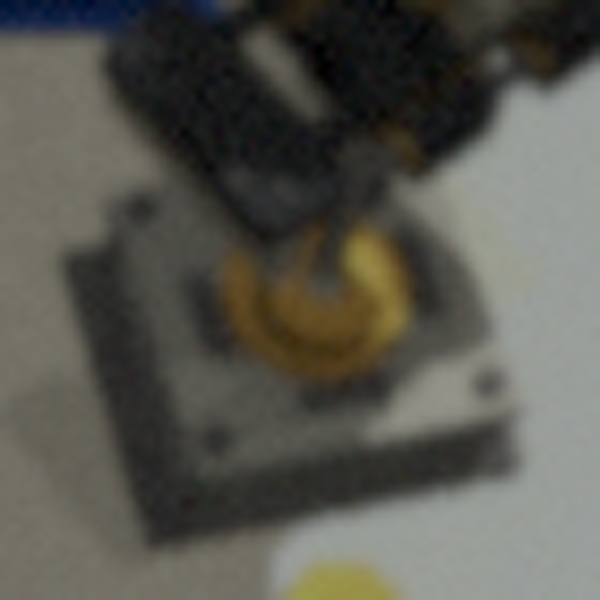

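Run:
```python
from h import *
f=np.load('pics/wrist3.npz'); im=f['im'];d=f['d'];R=f['R'];p=f['p'];c=env.camera_params('wrist');K=c['intrinsics'];H=np.array(c['hand_eye'])
v,u=np.mgrid[:420,:560]; P=np.stack([(u-K[0][2])/K[0][0]*d,(v-K[1][2])/K[1][1]*d,d],-1)
T=P@H[:3,:3].T+H[:3,3]; W=T@R.T+p
m=(d>0)&(W[...,2]>.081)&(W[...,2]<.09)&(abs(W[...,0]-.5)<.04)&(abs(W[...,1]-.17)<.03)
Q=W[m];print('boss',len(Q),np.median(Q[:,2]))
e=cv2.minEnclosingCircle((Q[:,:2]*1000).astype(np.float32));print(e)
for a in np.arange(.02,.08,.01):
    q=T[(d>0)&(abs(T[...,0])<.01)&(abs(T[...,2])<.01)&(T[...,1]>a)&(T[...,1]<a+.01)]
    if len(q)>3: print(round(a,2),len(q),q.mean(0).round(4),q.min(0).round(4),q.max(0).round(4))
for nm,(uu,vv) in dict(far=(350,256),left=(316,284),right=(385,284),tip=(351,291)).items():
    U=200+uu*170/728-.5;V=150+vv*140/600-.5
    r=R@H[:3,:3]@np.array([(U-K[0][2])/K[0][0],(V-K[1][2])/K[1][1],1]);o=R@H[:3,3]+p
    for z in (.0845,.093): print(nm,z,(o+r*(z-o[2])/r[2]).round(4))
# boss outline from color
```

```text
boss 1459 0.0841488319193295
((500.8069763183594, 170.92005920410156), 20.651384353637695)
0.02 6 [0.0013 0.0293 0.0024] [-0.0007  0.0289  0.0018] [0.0039 0.0299 0.0027]
0.03 72 [0.0009 0.0353 0.0018] [-0.0036  0.0301 -0.0005] [0.0055 0.0399 0.0031]
0.04 63 [0.0009 0.045  0.0017] [-0.0038  0.0401 -0.0024] [0.0057 0.0496 0.0033]
0.05 57 [0.0007 0.0548 0.0018] [-0.004   0.05   -0.0011] [0.005  0.0599 0.0032]
0.06 52 [0.0005 0.0649 0.0016] [-0.0041  0.06   -0.0017] [0.0052 0.07   0.003 ]
0.07 14 [0.0016 0.0719 0.0016] [-0.0035  0.0705 -0.0007] [0.0053 0.0732 0.0028]
far 0.0845 [0.5011 0.1777 0.0845]
far 0.093 [0.5011 0.1802 0.093 ]
left 0.0845 [0.4945 0.1721 0.0845]
left 0.093 [0.4947 0.1748 0.093 ]
right 0.0845 [0.5078 0.1721 0.0845]
right 0.093 [0.5076 0.1748 0.093 ]
tip 0.0845 [0.5012 0.1707 0.0845]
tip 0.093 [0.5013 0.1734 0.093 ]
```

Measured relative to the bore, the drift axis is about 1.7 mm low in y and aligned in x. I'll correct that and re-measure.

Request:
arm_command --plan '[{"translation":[0,0,0.17],"turn":0,"claw":255},{"translation":[0,0,0.17],"turn":0,"claw":255},{"translation":[0,0.3,0.17],"turn":0,"claw":255},{"translation":[0,0.4,0.17],"turn":0,"claw":255}]'

```text
clock: 6.92
ee_pos: [0.5002, 0.1735, 0.1623]
tcp_rot: [[1.0, -0.0, -0.001], [0.001, -0.0, 1.0], [-0.0, -1.0, -0.0]]
ft_force: [-0.3, -0.0, -1.4]
opening: 0.0173
```

```bash
cat > m.py <<'E'
from h import *
import sys
im,d,s=cap('wrist',sys.argv[1]);R=np.array(s['tcp_rot']);p=np.array(s['ee_pos']);c=env.camera_params('wrist');K=c['intrinsics'];H=np.array(c['hand_eye'])
print(p.round(4),np.round(s['ft_force'],2),s['clock'])
v,u=np.mgrid[:420,:560]; P=np.stack([(u-K[0][2])/K[0][0]*d,(v-K[1][2])/K[1][1]*d,d],-1)
T=P@H[:3,:3].T+H[:3,3]; W=T@R.T+p
m=(d>0)&(W[...,2]>.081)&(W[...,2]<.09)&(abs(W[...,0]-.5)<.04)&(abs(W[...,1]-.17)<.03)
Q=W[m];e=cv2.minEnclosingCircle((Q[:,:2]*1000).astype(np.float32));print('boss',e,np.median(Q[:,2]))
q=T[(d>0)&(abs(T[...,0])<.01)&(abs(T[...,2])<.01)&(T[...,1]>.03)&(T[...,1]<.07)]
print('drift',(p+R@np.array([q[:,0].min()/2+q[:,0].max()/2,.0735,np.percentile(q[:,2],97)-.005])).round(4))
cv2.imwrite('pics/'+sys.argv[1]+'c.png',cv2.resize(im[180:250,240:325],(728,600),interpolation=2)[:,:,::-1])
E
python3 m.py wrist4
```

```text
[0.5002 0.1735 0.1623] [-0.3  -0.01 -1.43] 6.925
boss ((500.7835998535156, 170.88336181640625), 20.630918502807617) 0.08410747597284782
drift [0.501  0.1714 0.0888]
```

View pics/wrist4c.png

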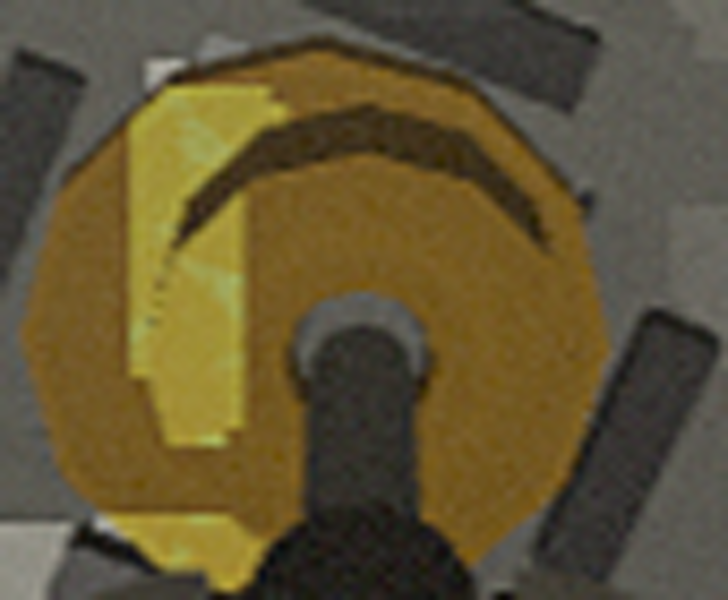

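Request:
arm_command --plan '[{"translation":[0,0.2,-0.05],"turn":0,"claw":255},{"translation":[0,0.35,-0.05],"turn":0,"claw":255},{"translation":[0,0.45,-0.05],"turn":0,"claw":255},{"translation":[0,0.55,-0.05],"turn":0,"claw":255},{"translation":[0,0.6,-0.05],"turn":0,"claw":255}]'

```text
clock: 7.6
ee_pos: [0.5003, 0.1731, 0.1565]
tcp_rot: [[1.0, -0.0, -0.001], [0.001, -0.0, 1.0], [-0.0, -1.0, -0.0]]
ft_force: [-0.1, 0.5, -1.4]
opening: 0.0171
```

No contact at tip z≈0.083, so the tip is entering the bore. Continuing gently.

Request:
arm_command --plan '[{"translation":[0,0.1,0],"turn":0,"claw":255},{"translation":[0,0.2,0],"turn":0,"claw":255},{"translation":[0,0.3,0],"turn":0,"claw":255}]'

```text
clock: 7.98
ee_pos: [0.5008, 0.1733, 0.1541]
tcp_rot: [[1.0, 0.001, -0.001], [0.001, 0.0, 1.0], [0.001, -1.0, 0.0]]
ft_force: [-1.4, -0.3, 6.6]
opening: 0.0171
```

Contact is 4.4 mm below the face, which matches the plug's top. Pushing on.

Request:
arm_command --plan '[{"translation":[0,0.1,0],"turn":0,"claw":255},{"translation":[0,0.2,0],"turn":0,"claw":255},{"translation":[0,0.3,0],"turn":0,"claw":255},{"translation":[0,0.4,0],"turn":0,"claw":255}]'

```text
clock: 8.48
ee_pos: [0.5009, 0.1734, 0.1504]
tcp_rot: [[1.0, 0.002, -0.001], [0.001, 0.0, 1.0], [0.002, -1.0, 0.0]]
ft_force: [-2.0, -0.8, 8.3]
opening: 0.0175
```

Request:
arm_command --plan '[{"translation":[0,0.15,0],"turn":0,"claw":255},{"translation":[0,0.3,0],"turn":0,"claw":255},{"translation":[0,0.45,0],"turn":0,"claw":255},{"translation":[0,0.6,0],"turn":0,"claw":255},{"translation":[0,0.75,0],"turn":0,"claw":255},{"translation":[0,0.9,0],"turn":0,"claw":255}]'

```text
clock: 9.22
ee_pos: [0.5009, 0.1734, 0.1414]
tcp_rot: [[1.0, 0.001, -0.001], [0.001, 0.0, 1.0], [0.001, -1.0, 0.0]]
ft_force: [-1.0, -0.4, 8.7]
opening: 0.017
```

Request:
arm_command --plan '[{"translation":[0,0.15,0],"turn":0,"claw":255},{"translation":[0,0.3,0],"turn":0,"claw":255},{"translation":[0,0.45,0],"turn":0,"claw":255},{"translation":[0,0.6,0],"turn":0,"claw":255},{"translation":[0,0.75,0],"turn":0,"claw":255},{"translation":[0,0.9,0],"turn":0,"claw":255},{"translation":[0,1.05,0],"turn":0,"claw":255}]'

```text
clock: 10.1
ee_pos: [0.5003, 0.173, 0.1298]
tcp_rot: [[1.0, -0.0, -0.001], [0.001, -0.0, 1.0], [-0.0, -1.0, -0.0]]
ft_force: [-0.0, -0.4, -1.1]
opening: 0.0176
```

The force is back to baseline, so the plug is probably free. I'll go to about 32 mm and then withdraw.

Request:
arm_command --plan '[{"translation":[0,0.2,0],"turn":0,"claw":255},{"translation":[0,0.35,0],"turn":0,"claw":255},{"translation":[0,0.35,0],"turn":0,"claw":255},{"translation":[0,0.35,0],"turn":0,"claw":255}]'

```text
clock: 10.6
ee_pos: [0.5004, 0.173, 0.1266]
tcp_rot: [[1.0, -0.0, -0.001], [0.001, -0.0, 1.0], [-0.0, -1.0, -0.0]]
ft_force: [-0.3, 0.2, -2.2]
opening: 0.0175
```

Run:
```python
from h import *
print(env.observe()['ee_pos'])
im,d,s=cap('side','side5'); cv2.imwrite('pics/s5c.png',cv2.resize(im[130:210,190:270],(600,600),interpolation=2)[:,:,::-1])
```

```text
[0.50035787 0.17304528 0.1266135 ]
```

View pics/s5c.png

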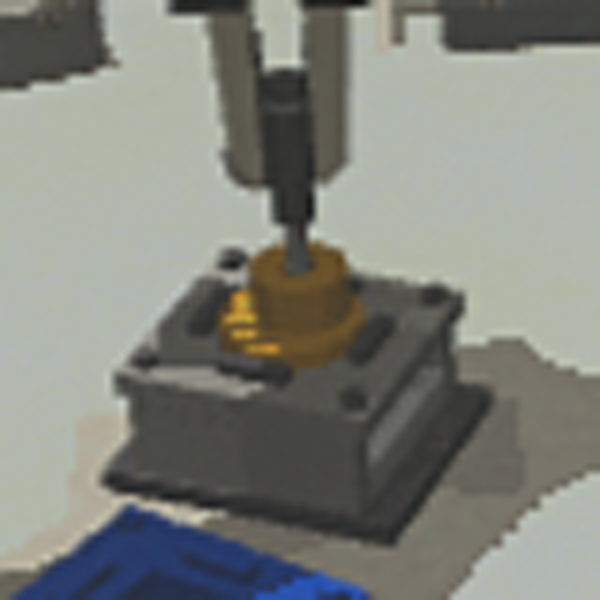

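The side view shows the drift standing deep in the boss at crop (295,270). I'm retracting to a viewing pose to check the bore and whether the drift slipped in the grip.

Request:
arm_command --plan '[{"translation":[0,-2,0],"turn":0,"claw":255},{"translation":[0,-4.5,0],"turn":0,"claw":255},{"translation":[0,-7.4,0],"turn":0,"claw":255},{"translation":[0,-7.4,0],"turn":0,"claw":255},{"translation":[0,-7.4,-3],"turn":0,"claw":255},{"translation":[0,-7.4,-6],"turn":0,"claw":255},{"translation":[0,-7.4,-6],"turn":0,"claw":255},{"translation":[0,-7.4,-6],"turn":0,"claw":255}]'

```text
clock: 11.65
ee_pos: [0.5002, 0.1135, 0.2001]
tcp_rot: [[1.0, -0.001, -0.001], [0.001, 0.0, 1.0], [-0.001, -1.0, 0.0]]
ft_force: [-0.7, 0.2, -1.3]
opening: 0.017
```

Run:
```python
from h import *
im,d,s=cap('wrist','wrist6'); c=env.camera_params('wrist');K=c['intrinsics'];H=np.array(c['hand_eye'])
v,u=np.mgrid[:420,:560]; P=np.stack([(u-K[0][2])/K[0][0]*d,(v-K[1][2])/K[1][1]*d,d],-1)
T=P@H[:3,:3].T+H[:3,3];W=T@np.array(s['tcp_rot']).T+np.array(s['ee_pos'])
print(s['ee_pos'],s['ft_force'])
for a in np.arange(0.02,.09,.01):
    q=T[(d>0)&(abs(T[...,0])<.01)&(abs(T[...,2])<.01)&(T[...,1]>a)&(T[...,1]<a+.01)]
    if len(q)>3: print(round(a,2),len(q),q.mean(0).round(4),q.min(0).round(4),q.max(0).round(4))
m=(abs(W[...,0]-.501)<.005)&(abs(W[...,1]-.171)<.005)&(d>0); print('bore depths',np.sort(W[m][:,2]).round(3)[::8])
cv2.imwrite('pics/w6c.png',cv2.resize(im[100:180,240:330],(720,640),interpolation=2)[:600,:,::-1])
```

```text
[0.50020532 0.11348175 0.20006197] [-0.6876057   0.17767414 -1.32020128]
0.02 8 [0.001  0.0291 0.0025] [-0.0014  0.0277  0.0016] [0.004  0.0299 0.0032]
0.03 66 [0.001  0.0351 0.0018] [-0.0035  0.0306 -0.0005] [0.0055 0.0396 0.0032]
0.04 64 [0.0006 0.0449 0.0017] [-0.0038  0.0401 -0.0021] [0.0056 0.0497 0.0034]
0.05 57 [0.0007 0.0547 0.0016] [-0.004   0.0501 -0.003 ] [0.0057 0.0598 0.003 ]
0.06 53 [0.0008 0.0646 0.0019] [-0.0041  0.06   -0.0014] [0.0052 0.0699 0.0032]
0.07 15 [0.0007 0.0719 0.0014] [-0.0035  0.0703 -0.0003] [0.0053 0.0743 0.0028]
bore depths [0.011 0.027 0.028 0.028 0.028 0.028 0.028 0.028 0.029 0.029 0.078]
```

View pics/w6c.png

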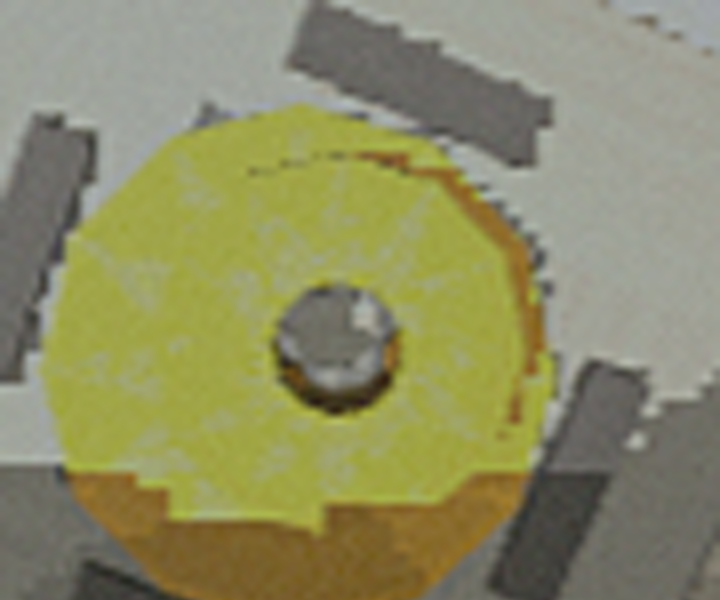

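The bore is open, and the plug stands in the tray with its top at z≈0.028. The drift hasn't slipped in the grip (tip still about 73.5 mm below the TCP). Returning to just above the rack hole.

Request:
arm_command --plan '[{"translation":[0.3,0,-5],"turn":0,"claw":255},{"translation":[0.6,0,-10],"turn":0,"claw":255},{"translation":[0.9,0,-15],"turn":0,"claw":255},{"translation":[1.2,0,-20],"turn":0,"claw":255},{"translation":[1.46,0,-25],"turn":0,"claw":255},{"translation":[1.46,0,-28],"turn":0,"claw":255},{"translation":[1.46,0,-29.4],"turn":0,"claw":255},{"translation":[1.46,1.5,-29.4],"turn":0,"claw":255},{"translation":[1.46,4,-29.4],"turn":0,"claw":255},{"translation":[1.46,5.2,-29.4],"turn":0,"claw":255},{"translation":[1.46,5.2,-29.4],"turn":0,"claw":255},{"translation":[1.46,5.2,-29.4],"turn":0,"claw":255}]'

```text
clock: 13.2
ee_pos: [0.5158, -0.1803, 0.149]
tcp_rot: [[1.0, 0.001, -0.002], [0.002, 0.0, 1.0], [0.001, -1.0, 0.0]]
ft_force: [-0.1, 0.3, -1.6]
opening: 0.017
```

Run:
```python
from h import *
im,d,s=cap('wrist','wrist7');print(s['ee_pos'],s['ft_force'])
cv2.imwrite('pics/w7c.png',cv2.resize(im[180:270,230:340],(733,600),interpolation=2)[:,:,::-1])
R=np.array(s['tcp_rot']);p=np.array(s['ee_pos']);c=env.camera_params('wrist');K=c['intrinsics'];H=np.array(c['hand_eye'])
v,u=np.mgrid[:420,:560]; P=np.stack([(u-K[0][2])/K[0][0]*d,(v-K[1][2])/K[1][1]*d,d],-1)
T=P@H[:3,:3].T+H[:3,3];q=T[(d>0)&(abs(T[...,0])<.01)&(abs(T[...,2])<.01)&(T[...,1]>.03)&(T[...,1]<.07)]
print('drift',(p+R@np.array([q[:,0].min()/2+q[:,0].max()/2,.0735,np.percentile(q[:,2],97)-.005])).round(4))
```

```text
[ 0.51575459 -0.18031927  0.14898629] [-0.08250356  0.34974593 -1.62685984]
drift [ 0.5166 -0.1823  0.0755]
```

View pics/w7c.png

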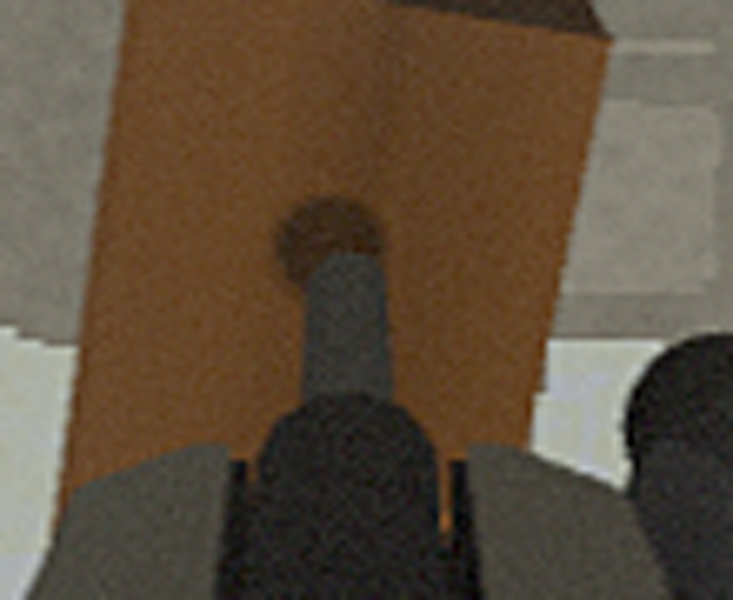

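Run:
```python
from h import *
f=np.load('pics/wrist7.npz');R=f['R'];p=f['p'];c=env.camera_params('wrist');K=c['intrinsics'];H=np.array(c['hand_eye'])
for nm,uu,vv,z in [('far',332,197,.0615),('left',277,243,.0615),('right',386,243,.0615),('tipfar',347,253,.0755),('tipL',304,300,.078),('tipR',388,300,.078)]:
    U=230+uu*110/733-.5;V=180+vv*90/600-.5
    r=R@H[:3,:3]@np.array([(U-K[0][2])/K[0][0],(V-K[1][2])/K[1][1],1]);o=R@H[:3,3]+p
    print(nm,(o+r*(z-o[2])/r[2]).round(4))
```

```text
far [ 0.5148 -0.1749  0.0615]
left [ 0.5079 -0.181   0.0615]
right [ 0.5217 -0.181   0.0615]
tipfar [ 0.5167 -0.1778  0.0755]
tipL [ 0.5116 -0.1829  0.078 ]
tipR [ 0.5217 -0.1829  0.078 ]
```

The hole centre is at (0.5148, -0.1814) and the drift at (0.5166, -0.1823). I'll correct by −1.6 mm in x and +0.8 mm in y, then go down gently.

Request:
arm_command --plan '[{"translation":[-0.16,0,0.08],"turn":0,"claw":255},{"translation":[-0.16,0.5,0.08],"turn":0,"claw":255},{"translation":[-0.16,0.9,0.08],"turn":0,"claw":255},{"translation":[-0.16,0.9,0.08],"turn":0,"claw":255}]'

```text
clock: 13.75
ee_pos: [0.5135, -0.1801, 0.1392]
tcp_rot: [[1.0, -0.001, -0.001], [0.001, 0.0, 1.0], [-0.001, -1.0, 0.0]]
ft_force: [0.7, 0.2, -2.1]
opening: 0.0172
```

Run:
```python
from h import *
im,d,s=cap('wrist','wrist8');print(s['ee_pos'],s['ft_force'])
cv2.imwrite('pics/w8c.png',cv2.resize(im[180:270,230:340],(733,600),interpolation=2)[:,:,::-1])
R=np.array(s['tcp_rot']);p=np.array(s['ee_pos']);c=env.camera_params('wrist');K=c['intrinsics'];H=np.array(c['hand_eye'])
v,u=np.mgrid[:420,:560]; P=np.stack([(u-K[0][2])/K[0][0]*d,(v-K[1][2])/K[1][1]*d,d],-1)
T=P@H[:3,:3].T+H[:3,3];q=T[(d>0)&(abs(T[...,0])<.01)&(abs(T[...,2])<.01)&(T[...,1]>.03)&(T[...,1]<.07)]
print('drift',(p+R@np.array([q[:,0].min()/2+q[:,0].max()/2,.0735,np.percentile(q[:,2],97)-.005])).round(4))
```

```text
[ 0.51348671 -0.18013617  0.13919828] [ 0.68368514  0.21449838 -2.07719731]
drift [ 0.5142 -0.1822  0.0657]
```

View pics/w8c.png

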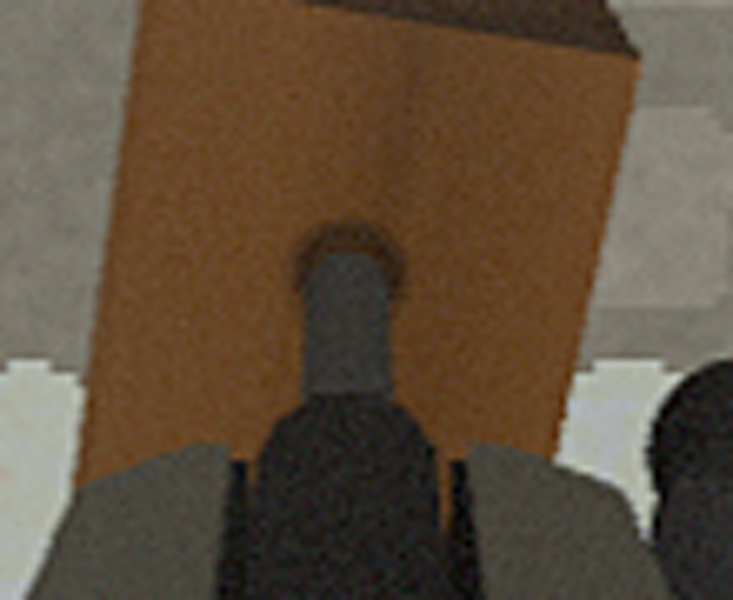

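Request:
arm_command --plan '[{"translation":[0.04,0.1,0.06],"turn":0,"claw":255},{"translation":[0.04,0.3,0.06],"turn":0,"claw":255},{"translation":[0.04,0.5,0.06],"turn":0,"claw":255},{"translation":[0.04,0.7,0.06],"turn":0,"claw":255}]'

```text
clock: 14.3
ee_pos: [0.5141, -0.1795, 0.1325]
tcp_rot: [[1.0, -0.0, -0.001], [0.001, -0.0, 1.0], [-0.0, -1.0, -0.0]]
ft_force: [0.3, 0.9, -1.4]
opening: 0.0175
```

In the hole with no contact. Continuing down.

Request:
arm_command --plan '[{"translation":[0,0.6,0],"turn":0,"claw":255},{"translation":[0,1.2,0],"turn":0,"claw":255},{"translation":[0,1.9,0],"turn":0,"claw":255},{"translation":[0,2.6,0],"turn":0,"claw":255}]'

```text
clock: 14.8
ee_pos: [0.5141, -0.1795, 0.106]
tcp_rot: [[1.0, -0.0, -0.001], [0.001, 0.0, 1.0], [-0.0, -1.0, 0.0]]
ft_force: [-0.3, -0.4, -1.8]
opening: 0.0172
```

Request:
arm_command --plan '[{"translation":[0,0.7,0],"turn":0,"claw":255},{"translation":[0,1.3,0],"turn":0,"claw":255},{"translation":[0,1.8,0],"turn":0,"claw":255},{"translation":[0,2.2,0],"turn":0,"claw":255},{"translation":[0,2.4,0],"turn":0,"claw":255}]'

```text
clock: 15.42
ee_pos: [0.5141, -0.1795, 0.0824]
tcp_rot: [[1.0, -0.0, -0.001], [0.001, 0.0, 1.0], [-0.0, -1.0, 0.0]]
ft_force: [0.7, 0.5, -2.1]
opening: 0.0171
```

Request:
arm_command --plan '[{"translation":[0,0.1,0],"turn":0,"claw":255},{"translation":[0,0.16,0],"turn":0,"claw":255},{"translation":[0,0.16,0],"turn":0,"claw":255},{"translation":[0,0.16,0],"turn":0,"claw":200},{"translation":[0,0.16,0],"turn":0,"claw":120},{"translation":[0,0.16,0],"turn":0,"claw":0},{"translation":[0,0.16,0],"turn":0,"claw":0},{"translation":[0,0.16,0],"turn":0,"claw":0},{"translation":[0,0.16,0],"turn":0,"claw":0},{"translation":[0,0.16,0],"turn":0,"claw":0},{"translation":[0,0.16,0],"turn":0,"claw":0}]'

```text
clock: 16.8
ee_pos: [0.5141, -0.1795, 0.081]
tcp_rot: [[1.0, -0.0, -0.001], [0.001, 0.0, 1.0], [-0.0, -1.0, 0.0]]
ft_force: [0.4, -0.8, -0.7]
opening: 0.0852
```

Request:
arm_command --plan '[{"translation":[0,-1,0],"turn":0,"claw":0},{"translation":[0,-4,0],"turn":0,"claw":0},{"translation":[0,-9,0],"turn":0,"claw":0},{"translation":[0,-13.8,0],"turn":0,"claw":0},{"translation":[0,-13.8,-0.4],"turn":0,"claw":0},{"translation":[0,-13.8,-0.4],"turn":0,"claw":0},{"translation":[0,-13.8,-0.4],"turn":0,"claw":0}]'

```text
clock: 17.68
ee_pos: [0.5133, -0.1834, 0.2179]
tcp_rot: [[1.0, -0.002, -0.001], [0.001, 0.001, 1.0], [-0.002, -1.0, 0.001]]
ft_force: [-0.3, -0.1, -0.0]
opening: 0.0929
```

Run:
```python
from h import *
im,d,s=cap('wrist','wrist9'); c=env.camera_params('wrist');K=c['intrinsics'];H=np.array(c['hand_eye'])
v,u=np.mgrid[:420,:560]; P=np.stack([(u-K[0][2])/K[0][0]*d,(v-K[1][2])/K[1][1]*d,d],-1)
W=(P@H[:3,:3].T+H[:3,3])@np.array(s['tcp_rot']).T+np.array(s['ee_pos'])
for nm,z0,z1 in [('tall',.112,.135),('top',.119,.13),('rack',.057,.067)]:
    m=(d>0)&(W[...,2]>z0)&(W[...,2]<z1)&(abs(W[...,0]-.51)<.1)&(abs(W[...,1]+.21)<.11)
    Q=W[m]; r=cv2.minAreaRect((Q[:,:2]*1000).astype(np.float32)); print(nm,len(Q),Q.mean(0).round(4),r,np.percentile(Q[:,2],[5,50,95]).round(4))
im,d,s=cap('side','side9');cap('scene','scene9'); print(s['qvel'].round(3) if hasattr(s['qvel'],'round') else s['qvel'],s['clock'])
```

```text
tall 379 [ 0.5149 -0.1801  0.122 ] ((514.9508666992188, -181.27447509765625), (16.834270477294922, 17.73570442199707), 1.6103899478912354) [0.1149 0.123  0.1241]
top 327 [ 0.5149 -0.181   0.123 ] ((514.848876953125, -181.37356567382812), (16.953357696533203, 17.02082061767578), 67.97761535644531) [0.1215 0.1231 0.1241]
rack 5162 [ 0.5095 -0.206   0.0612] ((508.6382141113281, -191.13449096679688), (79.73880004882812, 181.79234313964844), 0.10213231295347214) [0.06   0.0612 0.0624]
[-0.001  0.003 -0.    -0.002  0.002 -0.     0.002] 17.725
```

View pics/side9.png

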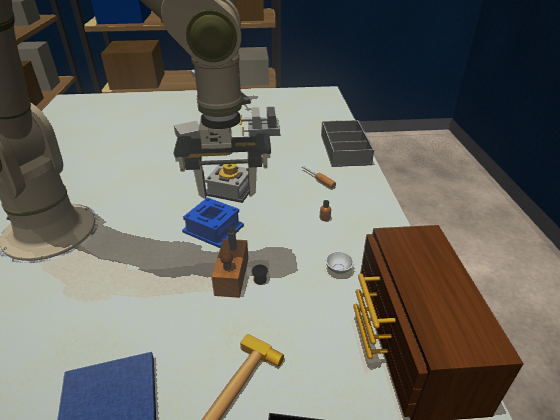

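View pics/wrist9.png

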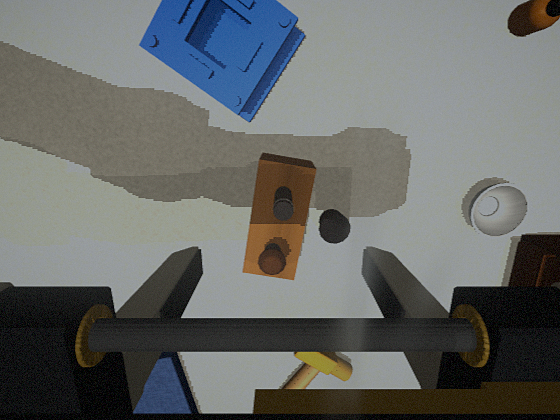

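The drift stands upright at wrist pixel (284,200), with its top at z 0.123 as before and about 1 mm from its start position. The bystanders haven't moved and the gripper is clear. Handing in.

```bash
python3 -c "
from station import env
print(env.sign_off())"
```

```text
the job is handed in; nothing more can be done
None
```

I pushed the worn plug out of the brass housing into the catch tray, put the drift back in its own rack hole, and handed the job in at about 17.7 s. The sign-off reported no verdict.

- **Push:** The drift entered the bore without touching the rim and met the plug about 4.4 mm below the face. The wrist readings taken between moves stayed below about 11 N above baseline, and the force fell back to baseline at about 29 mm depth. I went on to about 32 mm before withdrawing.
- **Plug:** Looking down the bore afterwards, I saw the plug in the tray with its top at about z 0.028 m, which fits it standing on the tray floor. I had no direct reading of the tray's contact force.
- **Drift:** It is released, upright and fully seated, with its top at z 0.123 m as at the start. It stands about 1 mm from where it was.
- **Other items:** The rack, punch, loupe and the other things visible in the final side and wrist pictures appear unmoved. I did not measure each one, and I saved but did not view the final scene picture.
- **Disagreement:** The fixed cameras put the boss about 2.5 mm off from the wrist camera in x. I trusted the wrist camera, since it saw both drift and bore, and the drift went in cleanly.

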